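# Make up two honey gift sets

### The job

Make up the two gift trays on the honey shop's counter. In the long three-pocket tray stand the tall round jar in the middle pocket with the six-sided jar and the beeswax candle in the two end pockets (either way round); in the short two-pocket tray stand the squat round jar and the cardboard carton, one to a pocket, either way round. Everything stands upright on the floor of its pocket, set down gently and let go, without tipping any of it over, and the big honey jar, the mug with the dipper and the price card stay where they are.

Things in the scene. Friction and masses are not known exactly. Their poses are not given: they have to be found in the camera images.
- tall_jar_mid (a point): Tall round jar of amber honey, dark metal lid, paper band: 56 mm diameter (lid 53 mm), 88 mm high, 280 g. Point: its centre, 44 mm above its base; z up along its axis. Upright on the counter.
- pot_jar_mid (a point): Squat round amber jar with a wide straw-coloured lid: 60 mm diameter from 10 to 34 mm above its base, lid 58 mm diameter from 42 mm up to its top at 56 mm, 220 g. Point: its centre, 28 mm above its base; z up.
- hex_jar_mid (a point): Six-sided amber jar: hexagon 50 mm across flats (58 mm across corners) up to 52 mm, round straw-coloured lid 44 mm diameter from there to the top at 66 mm, 180 g. Point: its centre, 33 mm above its base; z up, its x axis is square to a pair of flats (so are the directions at 60 and 120 degrees from it).
- candle_mid (a point): Round pillar candle of yellow beeswax with a short wick: 44 mm diameter, 80 mm high without the wick, 110 g. Point: its centre, 40 mm above its base; z up.
- carton_mid (a point): Square upright cardboard carton: 48 x 48 mm, 70 mm high, 120 g. Point: its centre, 35 mm above its base; x and y square to its sides, z up.
- long_tray: Long low wooden gift tray, 94 mm by 244 mm, 600 g, with three equal pockets in a row, centres at y = -80, 0 and +80 mm, x = 0. Each pocket is 76 mm (along the tray's y) by 86 mm (along x) inside, its floor 6 mm and the wall tops 18 mm above the counter; walls 4 mm thick. Origin: centre of the underside; x across the row, y along the row of pockets, z up. Stands loose on the counter.
- short_tray: Short low wooden gift tray, 94 mm by 164 mm, 400 g, with two equal pockets in a row, centres at y = -40 and +40 mm, x = 0. Each pocket is 76 mm (along the tray's y) by 86 mm (along x) inside, its floor 6 mm and the wall tops 18 mm above the counter; walls 4 mm thick. Origin: centre of the underside; x across the row, y along the row of pockets, z up. Stands loose on the counter.
- big_jar: Bystander: big round honey jar, 86 mm diameter, 128 mm high, 950 g. Origin: centre of its underside. Stays where it is.
- dipper_mug: Bystander: white ceramic mug without handle, 76 mm diameter, 70 mm high, with a wooden honey dipper leaning in it, about 140 mm high in all. Origin: centre of its underside. Stays where it is.
- price_card: Bystander: small wooden block with a blank paper price card, 75 mm wide, 70 mm high. Origin: centre of its underside. Stays where it is.
Not all that is in view belongs to the job. What is shaped like the part that bears candle_mid but green is not meant.

How it is judged:
At the end, for the whole second after the job is handed in: Each thing in its pocket: centre within 18 mm along and 23 mm across the row of the pocket centre, base within 4 mm of the floor, upright within 0.1 rad, below 20 mm/s; hex jar and candle, squat jar and carton either way round; trays flat (0.05 rad, raised under 5 mm) (x of tall_jar_mid in the frame of long_tray between -0.023 and 0.023 m and y of tall_jar_mid in the frame of long_tray between -0.018 and 0.018 m and z of tall_jar_mid in the frame of long_tray between 0.046 and 0.054 m and (((x of hex_jar_mid in the frame of long_tray between -0.023 and 0.023 m and y of hex_jar_mid in the frame of long_tray between 0.062 and 0.098 m and z of hex_jar_mid in the frame of long_tray between 0.035 and 0.043 m) and (x of candle_mid in the frame of long_tray between -0.023 and 0.023 m and y of candle_mid in the frame of long_tray between -0.098 and -0.062 m and z of candle_mid in the frame of long_tray between 0.042 and 0.05 m)) or ((x of hex_jar_mid in the frame of long_tray between -0.023 and 0.023 m and y of hex_jar_mid in the frame of long_tray between -0.098 and -0.062 m and z of hex_jar_mid in the frame of long_tray between 0.035 and 0.043 m) and (x of candle_mid in the frame of long_tray between -0.023 and 0.023 m and y of candle_mid in the frame of long_tray between 0.062 and 0.098 m and z of candle_mid in the frame of long_tray between 0.042 and 0.05 m))) and (((x of pot_jar_mid in the frame of short_tray between -0.023 and 0.023 m and y of pot_jar_mid in the frame of short_tray between 0.022 and 0.058 m and z of pot_jar_mid in the frame of short_tray between 0.03 and 0.038 m) and (x of carton_mid in the frame of short_tray between -0.023 and 0.023 m and y of carton_mid in the frame of short_tray between -0.058 and -0.022 m and z of carton_mid in the frame of short_tray between 0.037 and 0.045 m)) or ((x of pot_jar_mid in the frame of short_tray between -0.023 and 0.023 m and y of pot_jar_mid in the frame of short_tray between -0.058 and -0.022 m and z of pot_jar_mid in the frame of short_tray between 0.03 and 0.038 m) and (x of carton_mid in the frame of short_tray between -0.023 and 0.023 m and y of carton_mid in the frame of short_tray between 0.022 and 0.058 m and z of carton_mid in the frame of short_tray between 0.037 and 0.045 m))) and angle between each of tall_jar_mid, pot_jar_mid, hex_jar_mid, candle_mid, carton_mid's own z axis and vertical below 0.1 rad and linear speed of each of tall_jar, pot_jar, hex_jar, candle, carton, long_tray, short_tray below 0.02 m/s and angle between each of long_tray, short_tray's own z axis and vertical below 0.05 rad and height (world z) of each of long_tray, short_tray below 0.005 m); the robot touches nothing.
It fails at once if the big honey jar is pushed more than 20 mm or tipped (distance of big_jar from where it was at the start of the episode above 0.02 m or angle between big_jar's own z axis and vertical above 0.3 rad).
It fails at once if the mug with the dipper is pushed more than 20 mm or tipped (distance of dipper_mug from where it was at the start of the episode above 0.02 m or angle between dipper_mug's own z axis and vertical above 0.3 rad).
It fails at once if the price card is pushed more than 20 mm or tipped (distance of price_card from where it was at the start of the episode above 0.02 m or angle between price_card's own z axis and vertical above 0.3 rad).
It fails at once if a jar, the candle or the carton tips over (more than 0.7 rad) (angle between any of tall_jar_mid, pot_jar_mid, hex_jar_mid, candle_mid, carton_mid's own z axis and vertical above 0.7 rad).
It fails at once if a thing is dropped (over 0.65 m/s while out of the fingers: a fall of about 2 cm or more) ((linear speed of tall_jar above 0.65 m/s and contact force between tall_jar and the fingers below 0.05 N) or (linear speed of pot_jar above 0.65 m/s and contact force between pot_jar and the fingers below 0.05 N) or (linear speed of hex_jar above 0.65 m/s and contact force between hex_jar and the fingers below 0.05 N) or (linear speed of candle above 0.65 m/s and contact force between candle and the fingers below 0.05 N) or (linear speed of carton above 0.65 m/s and contact force between carton and the fingers below 0.05 N)).
It also fails if it takes over 128 s, if anything falls off the work surface, if the arm or the gripper's body presses on something with over 40 N, if the wrist force passes 120 N, or if a joint passes its speed limit or range.

### The arm

A 6-joint arm with a two-finger parallel gripper is mounted at the origin on the work surface. World frame = base frame: x ahead of the robot, y to its left, z up, the work surface at z = 0. Lengths are in m, angles in rad, forces in N, time in s.
With the tool pointing down it reaches from about 0.25 to 0.725 m from the base axis. Payload 4 kg.
Tool frame: the origin (TCP) lies midway between the tips of the shut fingers; the grasp point (between the pads) lies 19 mm behind it; z points along the fingers, y is the line along which they close (so a half turn about z gives the same grasp; the last joint's range is limited). The gripper opens to 85 mm and grips with 20 to 120 N. Pads are 22 mm wide; open, the fingers measure 114 mm over their backs; the gripper's body (76 mm by 85 mm) begins 54 mm behind the grasp point. The pads swing forward as they close: fully open they stand 13 mm farther back than shut.
Start: joints at [-1.221, 0.241, 0.005, 1.335, 0, 1.571], TCP at [0.171, -0.47, 0.231] pointing down, gripper open.
Joint ranges: [-2.72, 2.72], [-1.05, 1.87], [-1.09, 1.28], [-1.99, 2.15], [-1.42, 1.44], [-3.14, 3.14]. Speed limits (rad/s): [2.79, 2.79, 3.14, 3.14, 3.14, 3.14].

### API

Orientations are given as a unit quaternion [x, y, z, w].
In Python, from workcell import bot gives the robot as it stands. The module is installed in compiled form; this text tells all that it offers.
- The arm moves only by the tool jog_arm, never from a script. Its argument "deltas" is a list of rows, each an object with "fingers": the opening, from 0 (shut) to 1 (fully open); "delta_pos": the shift along the tool's x, y, z normalised to -1 to 1, where 1 is 300 mm, a list of three; "yaw": the turn about the tool's z normalised to -1 to 1, where 1 is pi/4 rad. A call has 1 to 12 rows; each row is the pose to reach, as a shift and turn from the pose commanded when the call began, along the tool's axes at that moment; what a row does not reach only later rows make up. A row lasts 1/10 s, in which the tool goes at most 50 mm and 8.59 degrees, less where a joint would pass 70% of its speed; a pose out of reach is approached as far as the arm can. A call with a number of a shift or a turn outside -1 to 1 is refused whole. A call with a gripper value outside its range is refused whole. The fingers move at their own pace and stop on an object; the grip force is fixed at half the most. Time passes only in rows, so rows that repeat a pose let the fingers close. It gives the time, the measured TCP pose, the force, the opening and the grip force at its end, in the units of the state.
- bot.get_obs(): the state, without advancing time (a new reading comes with each control period).
- bot.camera(name): name is "scene" or "top" or "wrist"; returns a dict with "image" (400x640x3 uint8, red, green, blue), "range_z" (400x640 float32, m along the optical axis (not along the pixel's ray), 0 where there is no reading), "fx", "fy", "cx", "cy" (pixels), "rvec" (rotation vector, rad) and "tvec" (3), from world to camera coordinates, as OpenCV has them. Camera axes: x right, y down, z forward; pixel columns grow to the right and rows downward; lengths in m; the calibration is good to about 2 mm. A picture is of the moment at which its call begins.
- bot.job_done(): hands the job in; it is judged then, once.
The state is a dict: "clock": time; "joint_pos": joint angles; "joint_vel": joint speeds; "tau": joint torques, N m; "eef_pos": TCP position; "tool_rot": TCP orientation; "ft_force": force on the tool from outside, world axes, zero at the start; "ft_torque": the same for the moment, N m; "grip_width": finger opening in m; "grasp_force": force on a finger pad.
Only numpy, scipy, OpenCV 4.12 (cv2) and the standard library are available. Lean on these libraries where they do the work, as an engineer would, in place of code of your own. Each camera call takes 0.05 s, during which the arm holds its last target. There are 200 camera calls.

## Working session

There is one attempt and no reset: what is moved stays moved. The work goes in short steps, Python scripts to look and compute and a tool call to move; the robot and the scene stay as the last step left them, time stands still between calls to the robot, and variables do not carry over. Pictures are saved under pics/ and viewed, at most 14 in all, crops included, and the job is handed in when it is done.

Besides the shell and the picture viewer there is one more tool, called by a JSON object that holds its "name" and its "arguments", one argument or row to a line. jog_arm: Moves the arm, as the interface text tells. Scaled input: -1 to 1 covers 300 mm each way for a shift and pi/4 rad each way for a turn. Its arguments: {"type":"object","properties":{"deltas":{"type":"array","items":{"type":"object","properties":{"fingers":{"type":"number"},"delta_pos":{"type":"array","items":{"type":"number"}},"yaw":{"type":"number"}}}}},"required":["deltas"]}

```bash
mkdir -p pics
cat > h.py <<'E'
import numpy as np, cv2
from workcell import bot
def cam(n):
    c=bot.camera(n); c['R']=cv2.Rodrigues(np.array(c['rvec'],float))[0]; c['t']=np.array(c['tvec'],float).ravel(); return c
def pts(c):
    v,u=np.mgrid[0:400,0:640]; z=c['range_z']
    p=np.stack([(u-c['cx'])/c['fx']*z,(v-c['cy'])/c['fy']*z,z],-1)
    w=(p-c['t'])@c['R']; w[z==0]=np.nan; return w
def save(c,n): cv2.imwrite('pics/'+n,c['image'][:,:,::-1])
E
python3 - <<'E'
from h import *
for n in('top','scene'):
    c=cam(n); save(c,n+'0.png'); np.savez(n+'0.npz',w=pts(c),im=c['image'],**{k:c[k] for k in('fx','fy','cx','cy','R','t')})
    print(n,-c['R'].T@c['t'])
o=bot.get_obs(); print(o['eef_pos'],o['tool_rot'],o['clock'],o['grip_width'])
E
```

```text
top [4.73541160e-01 1.36885045e-03 1.52000278e+00]
scene [ 1.13835351 -0.84860519  0.92784232]
[ 0.17117141 -0.46919576  0.23049839] [ 9.84741203e-01  1.74022590e-01 -1.59660685e-04 -9.35615241e-04] 0.1 0.08543907341860936
```

View pics/top0.png

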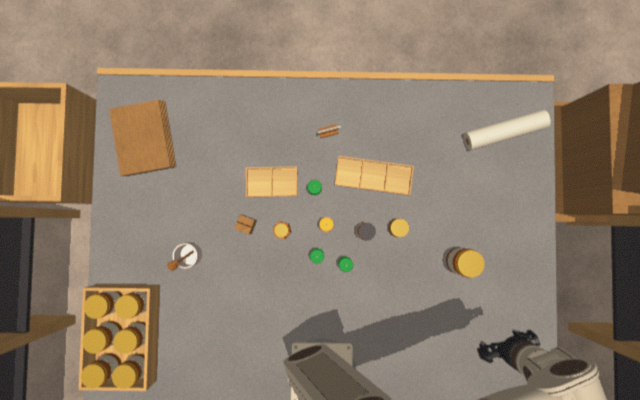

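View pics/scene0.png

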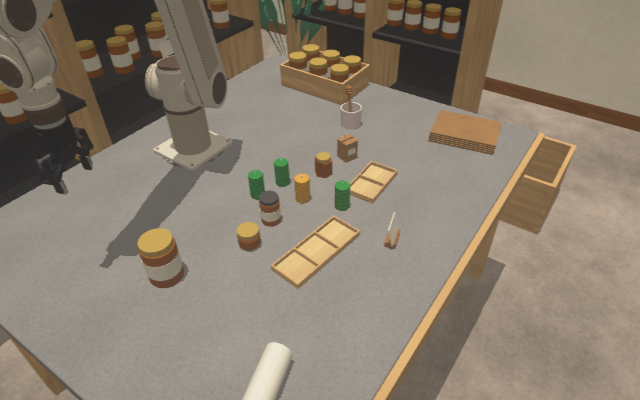

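Top view: carton (245,224), hex jar (282,230), yellow candle (326,224), tall dark-lidded jar (366,231), squat jar (400,228). The short tray is at (272,182) and the long tray at (374,175). There are four candle shapes: yellow (326,224) and green (315,187), (317,256), (346,264). The yellow one is beeswax, so it is the one meant. The green ones are obstacles. Next I'll confirm it in a crop and measure.

Run:
```python
import numpy as np,cv2
d=np.load('top0.npz'); w=d['w']; im=d['im']
cv2.imwrite('pics/crop0.png',cv2.resize(im[120:285,225:425,::-1],None,fx=4,fy=3.6,interpolation=cv2.INTER_CUBIC)[:600,:800])
z=np.nan_to_num(w[...,2])
m=((z>.025)&(z<.2)).astype(np.uint8)
n,l,s,c=cv2.connectedComponentsWithStats(m)
for i in range(1,n):
    if s[i,4]<25 or c[i][0]<90 or c[i][0]>560 or c[i][1]>330: continue
    k=l==i; zt=np.percentile(z[k],90); q=w[k&(z>zt-.006)]
    u,v=c[i]; (a,b),sz,an=cv2.minAreaRect((q[:,:2]*1000).astype(np.float32))
    print(c[i].round(),'ztop %.3f'%zt,'xy',(np.array([a,b])).round(1),'size',np.array(sz).round(),'ang',round(an,1),len(q), im[int(v),int(u)])
# trays
for nm,(x0,x1,y0,y1) in dict(short=(235,303,160,202),long=(328,420,148,202)).items():
    sub=im[y0:y1,x0:x1].astype(int); mk=np.zeros(im.shape[:2],np.uint8); mk[y0:y1,x0:x1]=((sub[...,0]-sub[...,2])>40)
    n,l,s,c=cv2.connectedComponentsWithStats(mk); i=1+s[1:,4].argmax()
    k=l==i; v,u=np.nonzero(k)
    ray=np.stack([(u-d['cx'])/d['fx'],(v-d['cy'])/d['fy'],np.ones(len(u))],-1)@d['R']; o=-d['R'].T@d['t']
    p=o+ray*((.018-o[2])/ray[:,2])[:,None]
    (a,b),sz,an=cv2.minAreaRect((p[:,:2]*1000).astype(np.float32)); print(nm,a,b,sz,an, np.median(p[:,:2],0), np.nanmedian(w[k][:,2]))
```

```text
[139. 137.] ztop 0.036 xy [737.7 588. ] size [221. 167.] ang 11.6 2452 [171 122  67]
[508. 129.] ztop 0.062 xy [ 779.9 -579.1] size [ 46. 263.] ang 17.3 768 [236 227 202]
[329. 128.] ztop 0.074 xy [765.3 -14.3] size [ 4. 67.] ang 16.9 20 [174 149 117]
[314. 186.] ztop 0.085 xy [585.2  30.3] size [42. 40.] ang 63.1 119 [ 93 161  90]
[245. 224.] ztop 0.075 xy [465.8 244.3] size [48. 48.] ang 69.2 184 [168 117  65]
[326. 224.] ztop 0.086 xy [470.4  -7.8] size [41. 40.] ang 27.5 109 [228 183  74]
[399. 227.] ztop 0.061 xy [ 462.8 -236.2] size [56. 54.] ang 0.7 191 [226 188  90]
[281. 229.] ztop 0.070 xy [449.8 132. ] size [40. 40.] ang 0.8 127 [227 191  92]
[365. 230.] ztop 0.093 xy [ 449.5 -130.9] size [48. 52.] ang 0.8 182 [99 90 87]
[183. 257.] ztop 0.136 xy [341.9 441.3] size [25. 23.] ang 29.7 64 [208 195 177]
[466. 262.] ztop 0.132 xy [ 360.4 -433.7] size [78. 77.] ang 52.3 489 [219 182  83]
[317. 255.] ztop 0.085 xy [372.9  19.7] size [40. 40.] ang 0.9 125 [ 76 166  82]
[345. 263.] ztop 0.085 xy [348.1 -69. ] size [40. 41.] ang 27.6 130 [ 62 164  78]
short 601.998779296875 169.89395141601562 (99.54536437988281, 166.59478759765625) 1.0295987129211426 [0.60276101 0.16961136] 0.007860836832918707
long 627.7550048828125 -158.96617126464844 (248.2325897216797, 99.67002868652344) 83.14521026611328 [ 0.6274545 -0.1596034] 0.007746509106552711
```

View pics/crop0.png

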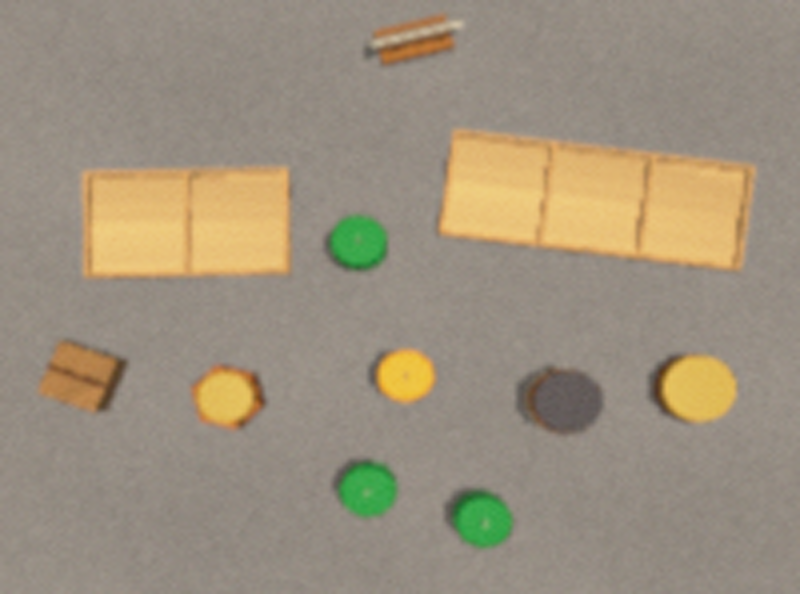

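Every height matches its spec within about 5 mm, and the crop confirms the yellow candle at (326,224). I'll write a helper that converts a world target to jog units, then move toward the tall jar.

```bash
cat > go.py <<'E'
# usage: go.py x y z phi_deg -> tool shift/turn in jog units from current pose (phi = heading of tool x)
import sys; from h import *
from scipy.spatial.transform import Rotation as Ro
o=bot.get_obs(); M=Ro.from_quat(o['tool_rot']).as_matrix(); p=np.array(o['eef_pos'])
phi=np.degrees(np.arctan2(M[1,0],M[0,0]))
print('t',o['clock'],'tcp',p.round(4),'phi',phi.round(2),'w',round(o['grip_width'],4),'tilt',np.degrees(np.arccos(-M[2,2])).round(2))
a=list(map(float,sys.argv[1:]))
for i in range(0,len(a),4):
    x,y,z,f=a[i:i+4]; print((M.T@(np.array([x,y,z])-p)/.3).round(3),'yaw',round((phi-f)/45,3))
E
python3 go.py .4 -.26 .22 50
```

```text
t 0.1 tcp [ 0.1712 -0.4692  0.2305] phi 20.04 w 0.0854 tilt 0.11
[ 0.956 -0.394  0.036] yaw -0.666
```

{"name": "jog_arm", "arguments": {
  "deltas": [
    {"delta_pos":[0.16,-0.065,0],"yaw":-0.15,"fingers":1},
    {"delta_pos":[0.32,-0.13,0.0],"yaw":-0.3,"fingers":1},
    {"delta_pos":[0.48,-0.195,0.0],"yaw":-0.45,"fingers":1},
    {"delta_pos":[0.64,-0.26,0.01],"yaw":-0.6,"fingers":1},
    {"delta_pos":[0.8,-0.33,0.02],"yaw":-0.75,"fingers":1},
    {"delta_pos":[0.956,-0.394,0.036],"yaw":-0.9,"fingers":1},
    {"delta_pos":[0.956,-0.394,0.036],"yaw":-1,"fingers":1},
    {"delta_pos":[0.956,-0.394,0.036],"yaw":-1,"fingers":1}
  ]
}}

```text
clock: 0.9
eef_pos: [0.4013, -0.2585, 0.2197]
tool_rot: [0.842, 0.539, -0.0, -0.001]
ft_force: [-0.6, 0.2, 1.1]
grip_width: 0.0853
grasp_force: 0.0
```

```bash
python3 go.py .4495 -.131 .22 83 .4495 -.131 .03 83
```

```text
t 0.9 tcp [ 0.4013 -0.2585  0.2197] phi 65.29 w 0.0853 tilt 0.09
[ 0.453 -0.032 -0.001] yaw -0.394
[ 0.453 -0.031  0.633] yaw -0.394
```

{"name": "jog_arm", "arguments": {
  "deltas": [
    {"delta_pos":[0.16,-0.01,0],"yaw":-0.15,"fingers":1},
    {"delta_pos":[0.32,-0.02,0],"yaw":-0.3,"fingers":1},
    {"delta_pos":[0.453,-0.032,0],"yaw":-0.394,"fingers":1},
    {"delta_pos":[0.453,-0.032,0],"yaw":-0.394,"fingers":1},
    {"delta_pos":[0.453,-0.032,0],"yaw":-0.394,"fingers":1}
  ]
}}

```text
clock: 1.4
eef_pos: [0.4485, -0.1335, 0.2204]
tool_rot: [0.751, 0.661, -0.0, 0.0]
ft_force: [-0.3, -0.5, -0.4]
grip_width: 0.0857
grasp_force: 0.0
```

```bash
python3 - <<'E'
from h import *
c=cam('wrist'); save(c,'w1.png'); w=pts(c); z=np.nan_to_num(w[...,2])
print(-c['R'].T@c['t'])
for x,y,r in((.4495,-.131,.04),):
    k=(np.hypot(w[...,0]-x,w[...,1]-y)<r)&(z>.08)&(z<.1)
    if k.sum(): print(k.sum(),np.median(z[k]),cv2.minEnclosingCircle((w[k][:,:2]*1000).astype(np.float32)))
E
python3 go.py .4495 -.131 .03 83
```

```text
[ 0.45684261 -0.05668201  0.36325755]
2072 0.0882345161779618 ((449.05633544921875, -129.50042724609375), 26.42328453063965)
t 1.45 tcp [ 0.4483 -0.1342  0.2204] phi 82.63 w 0.0854 tilt 0.05
[0.011 0.003 0.635] yaw -0.008
```

View pics/w1.png

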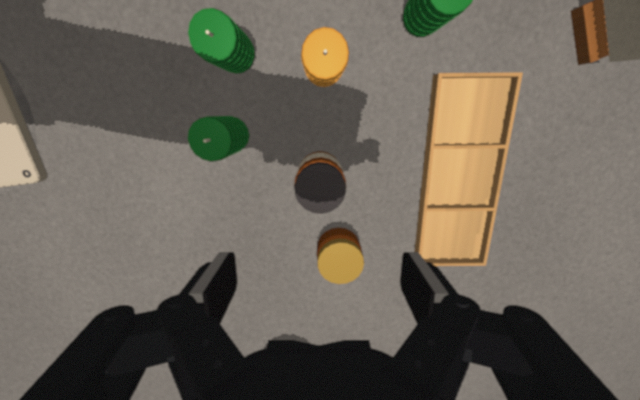

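Wrist view: the tall jar lid is at (320,185) and the squat jar at (341,258). The tall jar measures (0.449,-0.1295) with lid radius 26.4 mm and top at 88 mm, all matching the spec. Descending and gripping.

{"name": "jog_arm", "arguments": {
  "deltas": [
    {"delta_pos":[0.016,0.003,0.15],"yaw":0,"fingers":1},
    {"delta_pos":[0.016,0.003,0.3],"yaw":0,"fingers":1},
    {"delta_pos":[0.016,0.003,0.42],"yaw":0,"fingers":1},
    {"delta_pos":[0.016,0.003,0.52],"yaw":0,"fingers":1},
    {"delta_pos":[0.016,0.003,0.6],"yaw":0,"fingers":1},
    {"delta_pos":[0.016,0.003,0.62],"yaw":0,"fingers":1},
    {"delta_pos":[0.016,0.003,0.62],"yaw":0,"fingers":1},
    {"delta_pos":[0.016,0.003,0.62],"yaw":0,"fingers":0.7},
    {"delta_pos":[0.016,0.003,0.62],"yaw":0,"fingers":0.5},
    {"delta_pos":[0.016,0.003,0.62],"yaw":0,"fingers":0.3},
    {"delta_pos":[0.016,0.003,0.62],"yaw":0,"fingers":0.3},
    {"delta_pos":[0.016,0.003,0.62],"yaw":0,"fingers":0.3}
  ]
}}

```text
clock: 2.65
eef_pos: [0.4515, -0.1292, 0.0363]
tool_rot: [0.75, 0.661, 0.0, 0.002]
ft_force: [-1.4, -1.4, 6.3]
grip_width: 0.0546
grasp_force: 63.3
```

```bash
python3 go.py .449 -.1295 .16 83  .628 -.159 .16 83 .628 -.159 .044 83
```

```text
t 2.65 tcp [ 0.4515 -0.1292  0.0363] phi 82.76 w 0.0546 tilt 0.19
[-0.003 -0.007 -0.412] yaw -0.005
[-0.025  0.597 -0.41 ] yaw -0.005
[-0.025  0.596 -0.024] yaw -0.005
```

{"name": "jog_arm", "arguments": {
  "deltas": [
    {"delta_pos":[0,0,-0.08],"yaw":0,"fingers":0.3},
    {"delta_pos":[0,0,-0.18],"yaw":0,"fingers":0.3},
    {"delta_pos":[0,0.05,-0.25],"yaw":0,"fingers":0.3},
    {"delta_pos":[-0.005,0.15,-0.28],"yaw":0,"fingers":0.3},
    {"delta_pos":[-0.01,0.26,-0.28],"yaw":0,"fingers":0.3},
    {"delta_pos":[-0.015,0.38,-0.28],"yaw":0,"fingers":0.3},
    {"delta_pos":[-0.02,0.48,-0.28],"yaw":0,"fingers":0.3},
    {"delta_pos":[-0.025,0.56,-0.28],"yaw":0,"fingers":0.3},
    {"delta_pos":[-0.025,0.59,-0.28],"yaw":0,"fingers":0.3},
    {"delta_pos":[-0.025,0.59,-0.28],"yaw":0,"fingers":0.3},
    {"delta_pos":[-0.025,0.59,-0.28],"yaw":0,"fingers":0.3}
  ]
}}

```text
clock: 3.75
eef_pos: [0.6243, -0.1579, 0.118]
tool_rot: [0.75, 0.661, -0.0, -0.001]
ft_force: [0.0, -0.5, -2.7]
grip_width: 0.0549
grasp_force: 64.6
```

```bash
python3 - <<'E'
from h import *
c=cam('wrist'); save(c,'w2.png')
E
python3 go.py .628 -.159 .044 83
```

```text
t 3.8 tcp [ 0.6241 -0.1579  0.1182] phi 82.78 w 0.0549 tilt 0.09
[-0.002  0.014  0.247] yaw -0.005
```

View pics/w2.png

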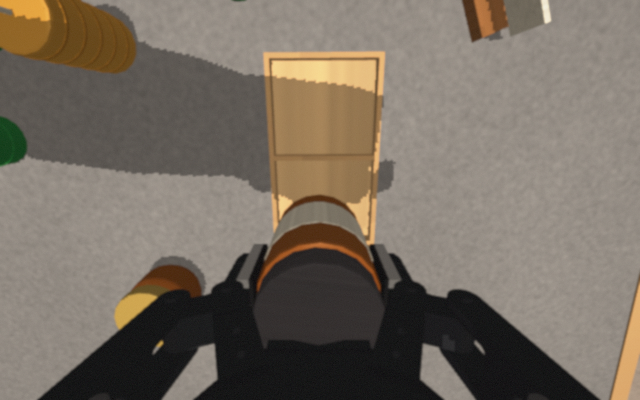

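The jar is held upright and centred over the middle pocket (image ~(320,250)). Setting it down.

{"name": "jog_arm", "arguments": {
  "deltas": [
    {"delta_pos":[-0.002,0.012,0.08],"yaw":0,"fingers":0.3},
    {"delta_pos":[-0.002,0.012,0.16],"yaw":0,"fingers":0.3},
    {"delta_pos":[-0.002,0.012,0.2],"yaw":0,"fingers":0.3},
    {"delta_pos":[-0.002,0.012,0.23],"yaw":0,"fingers":0.3},
    {"delta_pos":[-0.002,0.012,0.245],"yaw":0,"fingers":0.3},
    {"delta_pos":[-0.002,0.012,0.25],"yaw":0,"fingers":0.3},
    {"delta_pos":[-0.002,0.012,0.25],"yaw":0,"fingers":0.3},
    {"delta_pos":[-0.002,0.012,0.25],"yaw":0,"fingers":0.3}
  ]
}}

```text
clock: 4.6
eef_pos: [0.6293, -0.1594, 0.0445]
tool_rot: [0.75, 0.661, 0.001, 0.001]
ft_force: [0.4, -0.8, -2.3]
grip_width: 0.055
grasp_force: 64.6
```

{"name": "jog_arm", "arguments": {
  "deltas": [
    {"delta_pos":[0,0,0],"yaw":0,"fingers":0.75},
    {"delta_pos":[0,0,0],"yaw":0,"fingers":0.85},
    {"delta_pos":[0,0,0],"yaw":0,"fingers":0.95},
    {"delta_pos":[0,0,0],"yaw":0,"fingers":1},
    {"delta_pos":[0,0,-0.08],"yaw":0,"fingers":1},
    {"delta_pos":[0,0,-0.2],"yaw":0,"fingers":1},
    {"delta_pos":[0,0,-0.35],"yaw":0,"fingers":1},
    {"delta_pos":[0,0,-0.5],"yaw":0,"fingers":1},
    {"delta_pos":[0,0,-0.6],"yaw":0,"fingers":1},
    {"delta_pos":[0,0,-0.6],"yaw":0,"fingers":1}
  ]
}}

```text
clock: 5.6
eef_pos: [0.6314, -0.16, 0.2304]
tool_rot: [0.75, 0.661, 0.003, 0.005]
ft_force: [-0.1, 0.1, 0.4]
grip_width: 0.0855
grasp_force: 0.0
```

```bash
cat > chk.py <<'E'
# top-face centres of things near given points in a wrist view: args x y ztop ...
import sys; from h import *
c=cam('wrist'); w=pts(c); z=np.nan_to_num(w[...,2]); a=list(map(float,sys.argv[2:]))
if sys.argv[1]!='-': save(c,sys.argv[1])
np.savez('w.npz',w=w,im=c['image'])
for i in range(0,len(a),3):
    x,y,t=a[i:i+3]; k=(np.hypot(w[...,0]-x,w[...,1]-y)<.05)&(abs(z-t)<.006)
    if k.sum()>20:
        q=(w[k][:,:2]*1000).astype(np.float32); C,r=cv2.minEnclosingCircle(q); R=cv2.minAreaRect(q)
        print(k.sum(),np.median(z[k]).round(4),'circ',np.round(C,1),round(r,1),'rect',np.round(R[0],1),np.round(R[1],1),round(R[2],1))
E
python3 chk.py - .628 -.159 .094; python3 go.py .47 -.008 .22 83 .455 .1 .22 83
```

```text
1979 0.0943 circ [ 627.7 -159.7] 26.4 rect [ 628.  -159.2] [51.8 52. ] 84.6
t 5.65 tcp [ 0.6302 -0.1597  0.2272] phi 82.77 w 0.0856 tilt 0.41
[ 0.434 -0.594  0.019] yaw -0.005
[ 0.785 -0.689  0.018] yaw -0.005
```

The tall jar stands at the pocket centre (628,-159.7 mm), with its top at 94 mm. Next is the candle; I'll look from above it.

{"name": "jog_arm", "arguments": {
  "deltas": [
    {"delta_pos":[0.1,-0.12,0],"yaw":-0.1,"fingers":0.85},
    {"delta_pos":[0.2,-0.25,0],"yaw":-0.2,"fingers":0.85},
    {"delta_pos":[0.3,-0.4,0.01],"yaw":-0.27,"fingers":0.85},
    {"delta_pos":[0.4,-0.54,0.02],"yaw":-0.27,"fingers":0.85},
    {"delta_pos":[0.434,-0.594,0.02],"yaw":-0.27,"fingers":0.85},
    {"delta_pos":[0.434,-0.594,0.02],"yaw":-0.27,"fingers":0.85},
    {"delta_pos":[0.434,-0.594,0.02],"yaw":-0.27,"fingers":0.85}
  ]
}}

```text
clock: 6.35
eef_pos: [0.4677, -0.0074, 0.2168]
tool_rot: [0.676, 0.737, -0.0, -0.0]
ft_force: [0.2, -0.3, 0.2]
grip_width: 0.0726
grasp_force: 0.0
```

```bash
python3 chk.py w3.png .47 -.008 .08 .45 .132 .066 .373 .02 .08 .348 -.069 .08; python3 go.py .47 -.008 .035 95
```

```text
1348 0.0802 circ [469.2  -6.1] 21.9 rect [469.3  -6. ] [42.6 43. ] 5.6
1939 0.0663 circ [448.7 132.3] 21.9 rect [448.7 132.3] [42.6 43. ] 63.0
1511 0.0802 circ [371.3  21.3] 21.9 rect [372.   21.3] [42.2 42.8] 0.1
1209 0.0801 circ [346.7 -67.3] 22.2 rect [347.1 -66.8] [42.7 42.4] 49.2
t 6.4 tcp [ 0.4684 -0.0078  0.2169] phi 94.93 w 0.0729 tilt 0.03
[-0.001  0.006  0.606] yaw -0.002
```

View pics/w3.png

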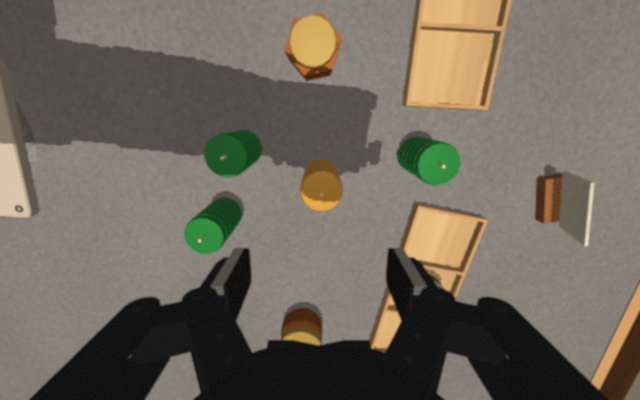

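Wrist view: yellow candle at (321,187), between green ones at (230,153), (207,235) and (437,162). Hex jar at (313,42). The candle measures (0.469,-0.006), radius 21.9 mm, top 80 mm, all as specified. Gripping it.

{"name": "jog_arm", "arguments": {
  "deltas": [
    {"delta_pos":[0.005,0.003,0.15],"yaw":0,"fingers":0.85},
    {"delta_pos":[0.005,0.003,0.3],"yaw":0,"fingers":0.85},
    {"delta_pos":[0.005,0.003,0.42],"yaw":0,"fingers":0.85},
    {"delta_pos":[0.005,0.003,0.52],"yaw":0,"fingers":0.85},
    {"delta_pos":[0.005,0.003,0.59],"yaw":0,"fingers":0.85},
    {"delta_pos":[0.005,0.003,0.605],"yaw":0,"fingers":0.85},
    {"delta_pos":[0.005,0.003,0.605],"yaw":0,"fingers":0.75},
    {"delta_pos":[0.005,0.003,0.605],"yaw":0,"fingers":0.65},
    {"delta_pos":[0.005,0.003,0.605],"yaw":0,"fingers":0.55},
    {"delta_pos":[0.005,0.003,0.605],"yaw":0,"fingers":0.3},
    {"delta_pos":[0.005,0.003,0.605],"yaw":0,"fingers":0.3},
    {"delta_pos":[0.005,0.003,0.605],"yaw":0,"fingers":0.3}
  ]
}}

```text
clock: 7.6
eef_pos: [0.4706, -0.0062, 0.0376]
tool_rot: [0.676, 0.737, 0.001, 0.002]
ft_force: [1.3, -0.4, 6.0]
grip_width: 0.0428
grasp_force: 60.8
```

```bash
python3 go.py .47 -.008 .165 95 .618 -.239 .165 83 .618 -.239 .05 83
```

```text
t 7.6 tcp [ 0.4706 -0.0062  0.0376] phi 94.92 w 0.0428 tilt 0.22
[-0.006 -0.001 -0.425] yaw -0.002
[-0.816  0.425 -0.423] yaw 0.265
[-0.815  0.423 -0.039] yaw 0.265
```

{"name": "jog_arm", "arguments": {
  "deltas": [
    {"delta_pos":[0,0,-0.1],"yaw":0,"fingers":0.3},
    {"delta_pos":[0,0,-0.22],"yaw":0,"fingers":0.3},
    {"delta_pos":[0,0,-0.34],"yaw":0,"fingers":0.3},
    {"delta_pos":[-0.08,0.04,-0.42],"yaw":0.03,"fingers":0.3},
    {"delta_pos":[-0.2,0.1,-0.43],"yaw":0.07,"fingers":0.3},
    {"delta_pos":[-0.33,0.17,-0.43],"yaw":0.11,"fingers":0.3},
    {"delta_pos":[-0.46,0.24,-0.43],"yaw":0.16,"fingers":0.3},
    {"delta_pos":[-0.59,0.31,-0.43],"yaw":0.2,"fingers":0.3},
    {"delta_pos":[-0.7,0.36,-0.43],"yaw":0.24,"fingers":0.3},
    {"delta_pos":[-0.78,0.4,-0.43],"yaw":0.265,"fingers":0.3},
    {"delta_pos":[-0.815,0.423,-0.43],"yaw":0.265,"fingers":0.3},
    {"delta_pos":[-0.815,0.423,-0.43],"yaw":0.265,"fingers":0.3}
  ]
}}

```text
clock: 8.8
eef_pos: [0.6166, -0.2403, 0.164]
tool_rot: [0.75, 0.662, -0.0, -0.0]
ft_force: [0.1, 0.5, -1.0]
grip_width: 0.0425
grasp_force: 61.2
```

```bash
python3 go.py .618 -.239 .0445 83
```

```text
t 8.8 tcp [ 0.6166 -0.2403  0.164 ] phi 82.88 w 0.0425 tilt 0.04
[0.005 0.004 0.398] yaw -0.003
```

{"name": "jog_arm", "arguments": {
  "deltas": [
    {"delta_pos":[0.005,0.004,0.1],"yaw":0,"fingers":0.3},
    {"delta_pos":[0.005,0.004,0.2],"yaw":0,"fingers":0.3},
    {"delta_pos":[0.005,0.004,0.29],"yaw":0,"fingers":0.3},
    {"delta_pos":[0.005,0.004,0.35],"yaw":0,"fingers":0.3},
    {"delta_pos":[0.005,0.004,0.38],"yaw":0,"fingers":0.3},
    {"delta_pos":[0.005,0.004,0.395],"yaw":0,"fingers":0.3},
    {"delta_pos":[0.005,0.004,0.397],"yaw":0,"fingers":0.3},
    {"delta_pos":[0.005,0.004,0.397],"yaw":0,"fingers":0.3},
    {"delta_pos":[0.005,0.004,0.397],"yaw":0,"fingers":0.3}
  ]
}}

```text
clock: 9.7
eef_pos: [0.6186, -0.2377, 0.0473]
tool_rot: [0.749, 0.663, 0.001, 0.001]
ft_force: [-0.5, -0.0, -0.9]
grip_width: 0.0427
grasp_force: 61.2
```

{"name": "jog_arm", "arguments": {
  "deltas": [
    {"delta_pos":[0,0,0],"yaw":0,"fingers":0.6},
    {"delta_pos":[0,0,0],"yaw":0,"fingers":0.7},
    {"delta_pos":[0,0,0],"yaw":0,"fingers":0.8},
    {"delta_pos":[0,0,0],"yaw":0,"fingers":0.85},
    {"delta_pos":[0,0,-0.08],"yaw":0,"fingers":0.85},
    {"delta_pos":[0,0,-0.2],"yaw":0,"fingers":0.85},
    {"delta_pos":[0,0,-0.35],"yaw":0,"fingers":0.85},
    {"delta_pos":[0,0,-0.5],"yaw":0,"fingers":0.85},
    {"delta_pos":[0,0,-0.6],"yaw":0,"fingers":0.85},
    {"delta_pos":[0,0,-0.6],"yaw":0,"fingers":0.85}
  ]
}}

```text
clock: 10.7
eef_pos: [0.6204, -0.2385, 0.2328]
tool_rot: [0.749, 0.663, 0.003, 0.005]
ft_force: [1.0, -0.4, 0.4]
grip_width: 0.0727
grasp_force: 0.0
```

```bash
python3 chk.py - .618 -.239 .086 .628 -.16 .094 .463 -.236 .056; python3 go.py .463 -.236 .22 90 .6 -.05 .23 90
```

```text
1261 0.0862 circ [ 616.9 -237.7] 22.0 rect [ 616.7 -237.3] [42.8 42.4] 39.3
2482 0.0943 circ [ 627.8 -160. ] 26.4 rect [ 627.9 -160.3] [51.9 51.7] 82.0
1888 0.0562 circ [ 461.8 -234.4] 29.0 rect [ 461.9 -234.6] [57.  56.9] 5.6
t 10.75 tcp [ 0.6193 -0.2381  0.2295] phi 83.0 w 0.0725 tilt 0.4
[-0.057 -0.518  0.028] yaw -0.156
[ 0.614 -0.14  -0.004] yaw -0.156
```

The candle is standing in the -80 pocket (616.9,-237.7; top 86 mm). Next is the squat jar, seen at (461.8,-234.4) with its top at 56 mm.

{"name": "jog_arm", "arguments": {
  "deltas": [
    {"delta_pos":[-0.01,-0.12,0],"yaw":-0.1,"fingers":1},
    {"delta_pos":[-0.03,-0.27,0],"yaw":-0.156,"fingers":1},
    {"delta_pos":[-0.045,-0.42,0.08],"yaw":-0.156,"fingers":1},
    {"delta_pos":[-0.053,-0.522,0.2],"yaw":-0.156,"fingers":1},
    {"delta_pos":[-0.053,-0.522,0.3],"yaw":-0.156,"fingers":1},
    {"delta_pos":[-0.053,-0.522,0.3],"yaw":-0.156,"fingers":1},
    {"delta_pos":[-0.053,-0.522,0.3],"yaw":-0.156,"fingers":1}
  ]
}}

```text
clock: 11.45
eef_pos: [0.4602, -0.234, 0.1355]
tool_rot: [0.707, 0.707, -0.0, -0.001]
ft_force: [0.1, -0.1, 0.2]
grip_width: 0.0853
grasp_force: 0.0
```

```bash
python3 go.py .4618 -.2344 .014 90
```

```text
t 11.45 tcp [ 0.4602 -0.234   0.1355] phi 90.02 w 0.0853 tilt 0.09
[-0.002  0.006  0.405] yaw 0.0
```

{"name": "jog_arm", "arguments": {
  "deltas": [
    {"delta_pos":[-0.002,0.003,0.13],"yaw":0,"fingers":1},
    {"delta_pos":[-0.002,0.003,0.25],"yaw":0,"fingers":1},
    {"delta_pos":[-0.002,0.003,0.34],"yaw":0,"fingers":1},
    {"delta_pos":[-0.002,0.003,0.39],"yaw":0,"fingers":1},
    {"delta_pos":[-0.002,0.003,0.405],"yaw":0,"fingers":1},
    {"delta_pos":[-0.002,0.003,0.405],"yaw":0,"fingers":0.9},
    {"delta_pos":[-0.002,0.003,0.405],"yaw":0,"fingers":0.8},
    {"delta_pos":[-0.002,0.003,0.405],"yaw":0,"fingers":0.7},
    {"delta_pos":[-0.002,0.003,0.405],"yaw":0,"fingers":0.4},
    {"delta_pos":[-0.002,0.003,0.405],"yaw":0,"fingers":0.4},
    {"delta_pos":[-0.002,0.003,0.405],"yaw":0,"fingers":0.4}
  ]
}}

```text
clock: 12.55
eef_pos: [0.4628, -0.2355, 0.0164]
tool_rot: [0.707, 0.707, 0.001, 0.002]
ft_force: [-0.2, 1.1, 5.1]
grip_width: 0.0572
grasp_force: 64.9
```

```bash
python3 go.py .4618 -.2344 .16 90 .5 -.02 .16 90 .603 .13 .16 91 .603 .13 .03 91
```

```text
t 12.55 tcp [ 0.4628 -0.2355  0.0164] phi 90.02 w 0.0572 tilt 0.23
[ 0.003 -0.002 -0.479] yaw 0.0
[ 0.717  0.126 -0.479] yaw 0.0
[ 1.217  0.47  -0.479] yaw -0.022
[ 1.218  0.468 -0.046] yaw -0.022
```

{"name": "jog_arm", "arguments": {
  "deltas": [
    {"delta_pos":[0,0,-0.08],"yaw":0,"fingers":0.4},
    {"delta_pos":[0,0,-0.2],"yaw":0,"fingers":0.4},
    {"delta_pos":[0,0,-0.33],"yaw":0,"fingers":0.4},
    {"delta_pos":[0.06,0.01,-0.44],"yaw":0,"fingers":0.4},
    {"delta_pos":[0.17,0.03,-0.48],"yaw":0,"fingers":0.4},
    {"delta_pos":[0.3,0.06,-0.48],"yaw":0,"fingers":0.4},
    {"delta_pos":[0.43,0.1,-0.48],"yaw":0,"fingers":0.4},
    {"delta_pos":[0.56,0.15,-0.48],"yaw":0,"fingers":0.4},
    {"delta_pos":[0.69,0.2,-0.48],"yaw":0,"fingers":0.4},
    {"delta_pos":[0.81,0.26,-0.48],"yaw":0,"fingers":0.4},
    {"delta_pos":[0.92,0.33,-0.48],"yaw":0,"fingers":0.4},
    {"delta_pos":[1.0,0.38,-0.48],"yaw":0,"fingers":0.4}
  ]
}}

```text
clock: 13.75
eef_pos: [0.576, 0.0678, 0.1588]
tool_rot: [0.706, 0.708, 0.001, 0.0]
ft_force: [0.2, -0.4, -1.6]
grip_width: 0.0574
grasp_force: 65.2
```

{"name": "jog_arm", "arguments": {
  "deltas": [
    {"delta_pos":[0.08,0.04,0],"yaw":-0.01,"fingers":0.4},
    {"delta_pos":[0.15,0.07,0],"yaw":-0.02,"fingers":0.4},
    {"delta_pos":[0.2,0.085,0],"yaw":-0.022,"fingers":0.4},
    {"delta_pos":[0.217,0.09,0],"yaw":-0.022,"fingers":0.4},
    {"delta_pos":[0.217,0.09,0],"yaw":-0.022,"fingers":0.4},
    {"delta_pos":[0.217,0.09,0],"yaw":-0.022,"fingers":0.4}
  ]
}}

```text
clock: 14.35
eef_pos: [0.6017, 0.1295, 0.1584]
tool_rot: [0.701, 0.713, -0.0, 0.0]
ft_force: [0.1, -0.4, -1.8]
grip_width: 0.0573
grasp_force: 65.2
```

```bash
python3 go.py .603 .13 .0235 91
python3 - <<'E'
from h import *
c=cam('wrist'); save(c,'w4.png')
E
```

```text
t 14.35 tcp [0.6017 0.1295 0.1584] phi 90.96 w 0.0573 tilt 0.05
[0.002 0.005 0.45 ] yaw -0.001
```

View pics/w4.png

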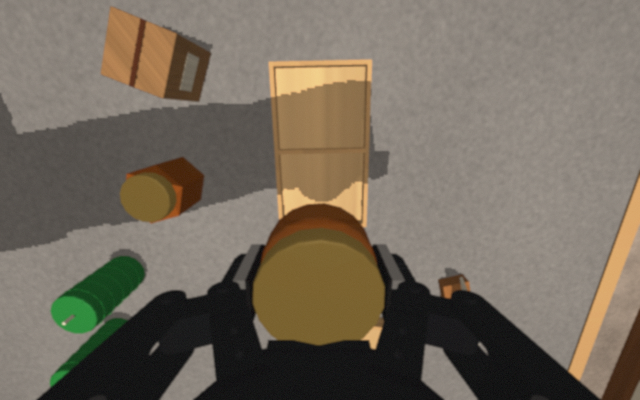

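The jar is upright and aligned over the near pocket (320,270). Lowering it.

{"name": "jog_arm", "arguments": {
  "deltas": [
    {"delta_pos":[0.001,0.004,0.12],"yaw":0,"fingers":0.4},
    {"delta_pos":[0.001,0.004,0.24],"yaw":0,"fingers":0.4},
    {"delta_pos":[0.001,0.004,0.34],"yaw":0,"fingers":0.4},
    {"delta_pos":[0.001,0.004,0.4],"yaw":0,"fingers":0.4},
    {"delta_pos":[0.001,0.004,0.43],"yaw":0,"fingers":0.4},
    {"delta_pos":[0.001,0.004,0.447],"yaw":0,"fingers":0.4},
    {"delta_pos":[0.001,0.004,0.449],"yaw":0,"fingers":0.4},
    {"delta_pos":[0.001,0.004,0.449],"yaw":0,"fingers":0.4},
    {"delta_pos":[0.001,0.004,0.449],"yaw":0,"fingers":0.4}
  ]
}}

```text
clock: 15.3
eef_pos: [0.6044, 0.1309, 0.0251]
tool_rot: [0.701, 0.713, 0.001, 0.001]
ft_force: [-0.4, -0.1, -1.9]
grip_width: 0.0573
grasp_force: 65.1
```

{"name": "jog_arm", "arguments": {
  "deltas": [
    {"delta_pos":[0,0,0],"yaw":0,"fingers":0.75},
    {"delta_pos":[0,0,0],"yaw":0,"fingers":0.85},
    {"delta_pos":[0,0,0],"yaw":0,"fingers":0.95},
    {"delta_pos":[0,0,0],"yaw":0,"fingers":1},
    {"delta_pos":[0,0,-0.08],"yaw":0,"fingers":1},
    {"delta_pos":[0,0,-0.2],"yaw":0,"fingers":1},
    {"delta_pos":[0,0,-0.35],"yaw":0,"fingers":1},
    {"delta_pos":[0,0,-0.5],"yaw":0,"fingers":1},
    {"delta_pos":[0,0,-0.62],"yaw":0,"fingers":1},
    {"delta_pos":[0,0,-0.65],"yaw":0,"fingers":1}
  ]
}}

```text
clock: 16.3
eef_pos: [0.6058, 0.1313, 0.2247]
tool_rot: [0.701, 0.713, 0.004, 0.003]
ft_force: [0.5, 0.5, 0.2]
grip_width: 0.0858
grasp_force: 0.0
```

```bash
python3 chk.py - .603 .13 .062 .466 .244 .07; python3 go.py .466 .2443 .22 69.2
```

```text
2025 0.0622 circ [602.9 131.5] 28.9 rect [602.8 132.2] [57.1 56.2] 1.6
2844 0.0704 circ [465.3 246.5] 33.3 rect [465.  246.3] [48.1 49. ] 69.9
t 16.35 tcp [0.6055 0.1312 0.2239] phi 91.01 w 0.0855 tilt 0.5
[ 0.385 -0.458  0.01 ] yaw 0.485
```

The squat jar stands in its pocket (602.9,131.5; top 62 mm). The carton is at (465,246.3), 48×49 mm, heading 69.7°.

{"name": "jog_arm", "arguments": {
  "deltas": [
    {"delta_pos":[0.1,-0.12,0],"yaw":0.12,"fingers":1},
    {"delta_pos":[0.2,-0.24,0],"yaw":0.28,"fingers":1},
    {"delta_pos":[0.3,-0.36,0.05],"yaw":0.42,"fingers":1},
    {"delta_pos":[0.391,-0.462,0.12],"yaw":0.475,"fingers":1},
    {"delta_pos":[0.391,-0.462,0.2],"yaw":0.475,"fingers":1},
    {"delta_pos":[0.391,-0.462,0.2],"yaw":0.475,"fingers":1},
    {"delta_pos":[0.391,-0.462,0.2],"yaw":0.475,"fingers":1}
  ]
}}

```text
clock: 17.05
eef_pos: [0.4621, 0.2451, 0.1577]
tool_rot: [0.821, 0.571, -0.001, -0.0]
ft_force: [0.0, -0.7, 1.7]
grip_width: 0.0853
grasp_force: 0.0
```

```bash
python3 go.py .465 .2463 .028 69.7
```

```text
t 17.05 tcp [0.4621 0.2451 0.1577] phi 69.63 w 0.0853 tilt 0.16
[0.008 0.009 0.432] yaw -0.001
```

{"name": "jog_arm", "arguments": {
  "deltas": [
    {"delta_pos":[0.006,0.006,0.13],"yaw":0,"fingers":1},
    {"delta_pos":[0.006,0.006,0.26],"yaw":0,"fingers":1},
    {"delta_pos":[0.006,0.006,0.36],"yaw":0,"fingers":1},
    {"delta_pos":[0.006,0.006,0.41],"yaw":0,"fingers":1},
    {"delta_pos":[0.006,0.006,0.43],"yaw":0,"fingers":0.95},
    {"delta_pos":[0.006,0.006,0.43],"yaw":0,"fingers":0.85},
    {"delta_pos":[0.006,0.006,0.43],"yaw":0,"fingers":0.75},
    {"delta_pos":[0.006,0.006,0.43],"yaw":0,"fingers":0.65},
    {"delta_pos":[0.006,0.006,0.43],"yaw":0,"fingers":0.55},
    {"delta_pos":[0.006,0.006,0.43],"yaw":0,"fingers":0.3},
    {"delta_pos":[0.006,0.006,0.43],"yaw":0,"fingers":0.3},
    {"delta_pos":[0.006,0.006,0.43],"yaw":0,"fingers":0.3}
  ]
}}

```text
clock: 18.25
eef_pos: [0.4662, 0.2471, 0.0313]
tool_rot: [0.821, 0.571, 0.002, 0.0]
ft_force: [-0.4, -0.8, 6.4]
grip_width: 0.0472
grasp_force: 61.7
```

```bash
python3 go.py .465 .2463 .13 69.7 .6015 .2105 .13 91
```

```text
t 18.25 tcp [0.4662 0.2471 0.0313] phi 69.63 w 0.0472 tilt 0.18
[-0.003 -0.002 -0.329] yaw -0.001
[ 0.043  0.466 -0.328] yaw -0.475
```

{"name": "jog_arm", "arguments": {
  "deltas": [
    {"delta_pos":[0,0,-0.08],"yaw":0,"fingers":0.3},
    {"delta_pos":[0,0,-0.18],"yaw":0,"fingers":0.3},
    {"delta_pos":[0,0.02,-0.28],"yaw":-0.05,"fingers":0.3},
    {"delta_pos":[0.01,0.1,-0.33],"yaw":-0.13,"fingers":0.3},
    {"delta_pos":[0.02,0.2,-0.33],"yaw":-0.22,"fingers":0.3},
    {"delta_pos":[0.03,0.31,-0.33],"yaw":-0.32,"fingers":0.3},
    {"delta_pos":[0.04,0.4,-0.33],"yaw":-0.42,"fingers":0.3},
    {"delta_pos":[0.043,0.45,-0.33],"yaw":-0.475,"fingers":0.3},
    {"delta_pos":[0.043,0.466,-0.33],"yaw":-0.475,"fingers":0.3},
    {"delta_pos":[0.043,0.466,-0.33],"yaw":-0.475,"fingers":0.3},
    {"delta_pos":[0.043,0.466,-0.33],"yaw":-0.475,"fingers":0.3}
  ]
}}

```text
clock: 19.35
eef_pos: [0.5994, 0.2103, 0.1284]
tool_rot: [0.701, 0.713, -0.001, -0.0]
ft_force: [-0.2, 1.2, -1.4]
grip_width: 0.0476
grasp_force: 62.2
```

```bash
python3 go.py .6015 .2105 .038 91
```

```text
t 19.35 tcp [0.5994 0.2103 0.1284] phi 91.0 w 0.0476 tilt 0.09
[0.001 0.007 0.301] yaw 0.0
```

{"name": "jog_arm", "arguments": {
  "deltas": [
    {"delta_pos":[0.001,0.005,0.1],"yaw":0,"fingers":0.3},
    {"delta_pos":[0.001,0.005,0.19],"yaw":0,"fingers":0.3},
    {"delta_pos":[0.001,0.005,0.25],"yaw":0,"fingers":0.3},
    {"delta_pos":[0.001,0.005,0.285],"yaw":0,"fingers":0.3},
    {"delta_pos":[0.001,0.005,0.3],"yaw":0,"fingers":0.3},
    {"delta_pos":[0.001,0.005,0.302],"yaw":0,"fingers":0.3},
    {"delta_pos":[0.001,0.005,0.302],"yaw":0,"fingers":0.3},
    {"delta_pos":[0.001,0.005,0.302],"yaw":0,"fingers":0.3}
  ]
}}

```text
clock: 20.15
eef_pos: [0.6029, 0.2108, 0.0395]
tool_rot: [0.701, 0.713, 0.001, 0.0]
ft_force: [-0.3, 0.6, -1.4]
grip_width: 0.0472
grasp_force: 62.2
```

{"name": "jog_arm", "arguments": {
  "deltas": [
    {"delta_pos":[0,0,0],"yaw":0,"fingers":0.65},
    {"delta_pos":[0,0,0],"yaw":0,"fingers":0.75},
    {"delta_pos":[0,0,0],"yaw":0,"fingers":0.85},
    {"delta_pos":[0,0,0],"yaw":0,"fingers":0.9},
    {"delta_pos":[0,0,-0.08],"yaw":0,"fingers":0.9},
    {"delta_pos":[0,0,-0.2],"yaw":0,"fingers":0.9},
    {"delta_pos":[0,0,-0.35],"yaw":0,"fingers":0.9},
    {"delta_pos":[0,0,-0.5],"yaw":0,"fingers":0.9},
    {"delta_pos":[0,0,-0.6],"yaw":0,"fingers":0.9},
    {"delta_pos":[0,0,-0.6],"yaw":0,"fingers":0.9}
  ]
}}

```text
clock: 21.15
eef_pos: [0.6049, 0.2114, 0.2248]
tool_rot: [0.701, 0.713, 0.005, 0.003]
ft_force: [1.1, 0.5, -0.1]
grip_width: 0.0772
grasp_force: 0.0
```

```bash
python3 chk.py - .6015 .2105 .076; python3 go.py .449 .07 .24 90
```

```text
1959 0.0763 circ [602.  210.6] 33.1 rect [601.7 210.1] [47.8 48.2] 1.2
t 21.2 tcp [0.6037 0.2109 0.2216] phi 91.0 w 0.0768 tilt 0.39
[-0.461 -0.523 -0.066] yaw 0.022
```

The carton is placed (602,210.6; top 76 mm, aligned). Hex jar next: I'll hover so the camera is directly over it and measure the flats.

{"name": "jog_arm", "arguments": {
  "deltas": [
    {"delta_pos":[-0.11,-0.12,-0.02],"yaw":0.01,"fingers":0.9},
    {"delta_pos":[-0.22,-0.24,-0.04],"yaw":0.02,"fingers":0.9},
    {"delta_pos":[-0.33,-0.37,-0.06],"yaw":0.022,"fingers":0.9},
    {"delta_pos":[-0.44,-0.48,-0.06],"yaw":0.022,"fingers":0.9},
    {"delta_pos":[-0.48,-0.523,-0.06],"yaw":0.022,"fingers":0.9},
    {"delta_pos":[-0.48,-0.523,-0.06],"yaw":0.022,"fingers":0.9},
    {"delta_pos":[-0.48,-0.523,-0.06],"yaw":0.022,"fingers":0.9}
  ]
}}

```text
clock: 21.9
eef_pos: [0.4476, 0.0636, 0.2355]
tool_rot: [0.707, 0.707, -0.0, -0.0]
ft_force: [0.6, -0.1, -0.8]
grip_width: 0.0766
grasp_force: 0.0
```

```bash
python3 chk.py - .4487 .1323 .066
python3 - <<'E'
import numpy as np,cv2
d=np.load('w.npz');w=d['w'];im=d['im']; z=np.nan_to_num(w[...,2])
k=(np.hypot(w[...,0]-.4487,w[...,1]-.1323)<.04)&(abs(z-.052)<.007)
q=w[k][:,:2]-[.4487,.1323]; h=cv2.convexHull((q*1000).astype(np.float32))[:,0]; print(k.sum(),np.median(z[k]))
for a in range(0,60,3): 
    u=[np.cos(np.radians(a)),np.sin(np.radians(a))]
    print(a,[round(float(np.ptp(h@np.array([np.cos(np.radians(a+b)),np.sin(np.radians(a+b))]))),1) for b in(0,60,120)])
v,u=np.nonzero(np.hypot(w[...,0]-.4487,w[...,1]-.1323)<.045)
cr=im[v.min():v.max(),u.min():u.max(),::-1]; cv2.imwrite('pics/hex.png',cv2.resize(cr,None,fx=4,fy=4))
print(cr.shape)
E
python3 go.py .4487 .1323 .018 90
```

```text
1332 0.0663 circ [448.8 132.7] 21.8 rect [448.6 132.8] [42.9 42.3] 43.7
483 0.0523623284654097
0 [54.6, 54.3, 54.2]
3 [55.2, 55.0, 54.9]
6 [55.8, 55.6, 55.5]
9 [56.2, 56.0, 55.9]
12 [56.5, 56.2, 56.1]
15 [56.7, 56.3, 56.2]
18 [56.7, 56.3, 56.2]
21 [56.5, 56.0, 56.1]
24 [56.2, 55.7, 55.8]
27 [55.7, 55.1, 55.4]
30 [55.1, 54.6, 54.8]
33 [54.3, 54.0, 54.1]
36 [53.4, 53.3, 53.3]
39 [52.3, 52.4, 52.4]
42 [51.1, 51.4, 51.3]
45 [49.8, 50.2, 50.3]
48 [50.2, 50.1, 50.6]
51 [51.4, 51.2, 51.8]
54 [52.5, 52.3, 52.9]
57 [53.5, 53.3, 53.8]
(72, 69, 3)
t 21.95 tcp [0.4481 0.064  0.2355] phi 90.02 w 0.0767 tilt 0.03
[0.227 0.002 0.725] yaw 0.001
```

View pics/hex.png

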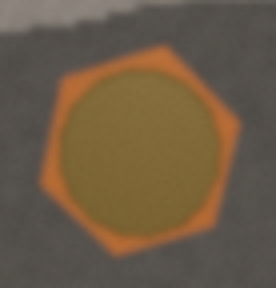

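The crop shows the hexagon with flat normals at −13.5°, 46.5° and 106.5° (min width ≈50 mm, which matches). I'll grip at heading 76.5°.

{"name": "jog_arm", "arguments": {
  "deltas": [
    {"delta_pos":[0.1,0.002,0],"yaw":0.1,"fingers":0.95},
    {"delta_pos":[0.229,0.0,0.06],"yaw":0.25,"fingers":0.95},
    {"delta_pos":[0.229,0.0,0.2],"yaw":0.3,"fingers":0.95},
    {"delta_pos":[0.229,0.0,0.35],"yaw":0.3,"fingers":0.95},
    {"delta_pos":[0.229,0.0,0.4],"yaw":0.3,"fingers":0.95},
    {"delta_pos":[0.229,0.0,0.4],"yaw":0.3,"fingers":0.95},
    {"delta_pos":[0.229,0.0,0.4],"yaw":0.3,"fingers":0.95}
  ]
}}

```text
clock: 22.65
eef_pos: [0.4484, 0.1332, 0.1159]
tool_rot: [0.785, 0.62, -0.0, -0.0]
ft_force: [0.1, -0.7, -0.0]
grip_width: 0.0812
grasp_force: 0.0
```

```bash
python3 go.py .4488 .1327 .018 76.5
```

```text
t 22.65 tcp [0.4484 0.1332 0.1159] phi 76.58 w 0.0812 tilt 0.03
[-0.001  0.002  0.326] yaw 0.002
```

{"name": "jog_arm", "arguments": {
  "deltas": [
    {"delta_pos":[-0.001,0.001,0.12],"yaw":0,"fingers":0.95},
    {"delta_pos":[-0.001,0.001,0.23],"yaw":0,"fingers":0.95},
    {"delta_pos":[-0.001,0.001,0.3],"yaw":0,"fingers":0.95},
    {"delta_pos":[-0.001,0.001,0.325],"yaw":0,"fingers":0.95},
    {"delta_pos":[-0.001,0.001,0.325],"yaw":0,"fingers":0.85},
    {"delta_pos":[-0.001,0.001,0.325],"yaw":0,"fingers":0.75},
    {"delta_pos":[-0.001,0.001,0.325],"yaw":0,"fingers":0.65},
    {"delta_pos":[-0.001,0.001,0.325],"yaw":0,"fingers":0.55},
    {"delta_pos":[-0.001,0.001,0.325],"yaw":0,"fingers":0.3},
    {"delta_pos":[-0.001,0.001,0.325],"yaw":0,"fingers":0.3},
    {"delta_pos":[-0.001,0.001,0.325],"yaw":0,"fingers":0.3}
  ]
}}

```text
clock: 23.75
eef_pos: [0.4496, 0.1325, 0.0204]
tool_rot: [0.785, 0.619, 0.002, 0.001]
ft_force: [1.2, -0.3, 6.2]
grip_width: 0.0494
grasp_force: 63.0
```

```bash
python3 go.py .4488 .1327 .15 76.5 .637 -.08 .15 83
```

```text
t 23.75 tcp [0.4496 0.1325 0.0204] phi 76.51 w 0.0494 tilt 0.23
[ 0.001 -0.001 -0.432] yaw 0.0
[-0.542  0.774 -0.43 ] yaw -0.144
```

{"name": "jog_arm", "arguments": {
  "deltas": [
    {"delta_pos":[0,0,-0.1],"yaw":0,"fingers":0.3},
    {"delta_pos":[0,0,-0.22],"yaw":0,"fingers":0.3},
    {"delta_pos":[0,0,-0.34],"yaw":0,"fingers":0.3},
    {"delta_pos":[-0.05,0.07,-0.43],"yaw":-0.02,"fingers":0.3},
    {"delta_pos":[-0.12,0.18,-0.43],"yaw":-0.04,"fingers":0.3},
    {"delta_pos":[-0.21,0.3,-0.43],"yaw":-0.06,"fingers":0.3},
    {"delta_pos":[-0.3,0.42,-0.43],"yaw":-0.08,"fingers":0.3},
    {"delta_pos":[-0.39,0.55,-0.43],"yaw":-0.1,"fingers":0.3},
    {"delta_pos":[-0.47,0.67,-0.43],"yaw":-0.12,"fingers":0.3},
    {"delta_pos":[-0.52,0.74,-0.43],"yaw":-0.144,"fingers":0.3},
    {"delta_pos":[-0.542,0.774,-0.43],"yaw":-0.144,"fingers":0.3},
    {"delta_pos":[-0.542,0.774,-0.43],"yaw":-0.144,"fingers":0.3}
  ]
}}

```text
clock: 24.95
eef_pos: [0.6364, -0.082, 0.147]
tool_rot: [0.75, 0.662, -0.0, 0.0]
ft_force: [0.2, 0.7, -2.0]
grip_width: 0.0491
grasp_force: 63.0
```

```bash
python3 go.py .637 -.08 .0275 83
```

```text
t 24.95 tcp [ 0.6364 -0.082   0.147 ] phi 82.85 w 0.0491 tilt 0.01
[0.007 0.001 0.398] yaw -0.003
```

{"name": "jog_arm", "arguments": {
  "deltas": [
    {"delta_pos":[0.006,0.001,0.1],"yaw":0,"fingers":0.3},
    {"delta_pos":[0.006,0.001,0.2],"yaw":0,"fingers":0.3},
    {"delta_pos":[0.006,0.001,0.29],"yaw":0,"fingers":0.3},
    {"delta_pos":[0.006,0.001,0.35],"yaw":0,"fingers":0.3},
    {"delta_pos":[0.006,0.001,0.38],"yaw":0,"fingers":0.3},
    {"delta_pos":[0.006,0.001,0.397],"yaw":0,"fingers":0.3},
    {"delta_pos":[0.006,0.001,0.4],"yaw":0,"fingers":0.3},
    {"delta_pos":[0.006,0.001,0.4],"yaw":0,"fingers":0.3},
    {"delta_pos":[0.006,0.001,0.4],"yaw":0,"fingers":0.3}
  ]
}}

```text
clock: 25.85
eef_pos: [0.6372, -0.0786, 0.0289]
tool_rot: [0.749, 0.663, 0.001, 0.001]
ft_force: [-0.2, 0.2, -1.6]
grip_width: 0.0492
grasp_force: 63.0
```

{"name": "jog_arm", "arguments": {
  "deltas": [
    {"delta_pos":[0,0,0],"yaw":0,"fingers":0.65},
    {"delta_pos":[0,0,0],"yaw":0,"fingers":0.75},
    {"delta_pos":[0,0,0],"yaw":0,"fingers":0.85},
    {"delta_pos":[0,0,0],"yaw":0,"fingers":0.9},
    {"delta_pos":[0,0,-0.08],"yaw":0,"fingers":0.9},
    {"delta_pos":[0,0,-0.2],"yaw":0,"fingers":0.9},
    {"delta_pos":[0,0,-0.35],"yaw":0,"fingers":0.9},
    {"delta_pos":[0,0,-0.5],"yaw":0,"fingers":0.9},
    {"delta_pos":[0,0,-0.65],"yaw":0,"fingers":0.9},
    {"delta_pos":[0,0,-0.7],"yaw":0,"fingers":0.9}
  ]
}}

```text
clock: 26.85
eef_pos: [0.6385, -0.0788, 0.2443]
tool_rot: [0.749, 0.663, 0.003, 0.004]
ft_force: [0.4, -0.0, 0.1]
grip_width: 0.0769
grasp_force: 0.0
```

```bash
python3 chk.py - .637 -.08 .072 .628 -.16 .094; python3 go.py .45 0 .24 83
```

```text
1100 0.0723 circ [636.1 -77.9] 21.9 rect [636.  -77.9] [42.6 43. ] 70.0
1491 0.0941 circ [ 627.6 -159.6] 26.6 rect [ 627.9 -159.3] [51.7 51.8] 33.9
t 26.9 tcp [ 0.6389 -0.0789  0.2449] phi 82.99 w 0.0773 tilt 0.65
[ 0.184 -0.657  0.009] yaw -0.0
```

All five are placed. I'll back off to clear the view and do one final top check.

{"name": "jog_arm", "arguments": {
  "deltas": [
    {"delta_pos":[0.05,-0.16,0],"yaw":0,"fingers":0.9},
    {"delta_pos":[0.1,-0.32,0],"yaw":0,"fingers":0.9},
    {"delta_pos":[0.15,-0.48,0],"yaw":0,"fingers":0.9},
    {"delta_pos":[0.184,-0.657,0],"yaw":0,"fingers":0.9},
    {"delta_pos":[0.184,-0.8,0],"yaw":0,"fingers":0.9},
    {"delta_pos":[0.184,-0.9,0],"yaw":0,"fingers":0.9},
    {"delta_pos":[0.184,-0.9,0],"yaw":0,"fingers":0.9},
    {"delta_pos":[0.184,-0.9,0],"yaw":0,"fingers":0.9}
  ]
}}

```text
clock: 27.7
eef_pos: [0.3748, 0.0093, 0.2374]
tool_rot: [0.749, 0.663, 0.0, 0.0]
ft_force: [-0.3, 0.8, 1.2]
grip_width: 0.0762
grasp_force: 0.0
```

Run:
```python
from h import *
c=cam('top'); cv2.imwrite('pics/end.png',cv2.resize(c['image'][100:300,160:500,::-1],None,fx=2.3,fy=2.3))
```

```text
(no output)
```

View pics/end.png

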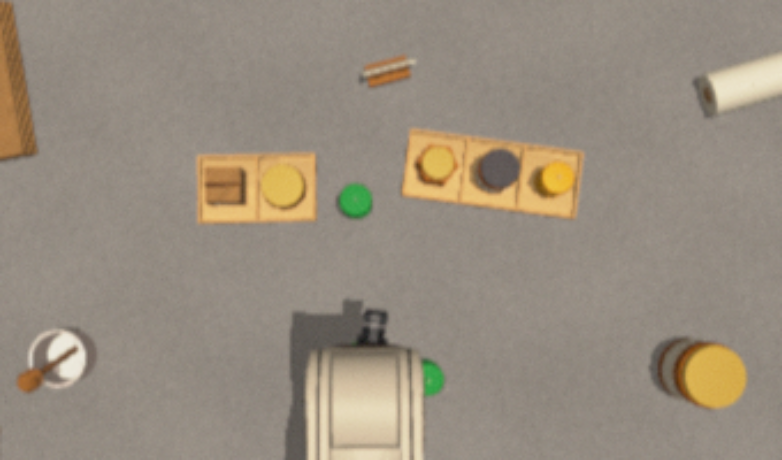

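The view shows the carton (224,186) and squat jar (283,186) in the short tray, and the hex jar (437,163), tall jar (498,169) and candle (557,178) in the long tray. The bystanders are in place and the gripper is clear.

```bash
python3 -c "
from workcell import bot
print(bot.job_done())"
```

```text
the job is handed in; nothing more can be done
None
```

Both gift trays are made up and the job is handed in at about 28 s of the 128 s allowed: by camera each item stands within about 3 mm of its measured pocket centre, the bystanders look unmoved in the last picture, and the hand-in call returned no verdict.

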